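Snap the fastener case's lid shut all round

ROBOT

A 6-joint arm with a two-finger parallel gripper is mounted at the origin on the work surface. World frame = base frame: x ahead of the robot, y to its left, z up, the work surface at z = 0. Lengths are in mm, angles in rad, forces in N, time in s.
With the tool pointing down it reaches from about 225 to 725 mm from the base axis. Payload 3.1 kg.
Tool frame: the origin (TCP) lies between the finger pads; the fingertips stand 14 mm ahead of it and the grasp point (between the pads) lies 5 mm behind it; x points along the fingers, z is the direction in which the jaws open and shut, and the axes are right-handed (so a half turn about x gives the same grasp; the last joint's range is limited). The gripper opens to 85 mm and grips with 20 to 120 N. Pads are 22 mm wide; open, the fingers measure 114 mm over their backs; the gripper's body (76 mm by 85 mm) begins 54 mm behind the grasp point. The pads swing forward as they close: fully open they stand 13 mm farther back than shut.
Start: joints at [1.008, 0.048, 0.099, 1.622, 0, 1.443], TCP at [221.151, 476.14, 245.312] pointing down, gripper open.
Joint ranges: [-2.91, 2.91], [-0.99, 1.94], [-1.21, 1.42], [-2.12, 2.29], [-1.49, 1.47], [-3.14, 3.14]. Speed limits (rad/s): [2.79, 2.79, 3.14, 3.14, 3.14, 3.14].

INTERFACE

Orientations are given as a rotation vector (axis times angle).
In Python, from cell import manip, eyes gives the robot as it stands.
- The arm moves only by the tool drive_tool, never from a script. Its argument "targets" is text: rows parted by semicolons, each of 4 numbers parted by spaces: the shift along the tool's x, y, z in m, then the turn about the tool's x in rad. In form: tx ty tz yaw; .... A call has 1 to 10 rows; each row is the pose to reach, as a shift and turn from the pose commanded when the call began, along the tool's axes at that moment; what a row does not reach only later rows make up. A row lasts 1/12 s, in which the tool goes at most 41.7 mm and 7.16 degrees, less where a joint would pass 70% of its speed; a pose out of reach is approached as far as the arm can. A call with a gripper value outside its range is refused whole. "claw" is the opening in per cent of the stroke, from 0 (shut) to 100 (fully open), set as the call begins (left out, the last holds). The fingers move at their own pace and stop on an object; the grip force is fixed at half the most. Time passes only in rows, so rows that repeat a pose let the fingers close. It gives the time, the measured TCP pose, the force and the opening at its end, in the units of the state.
- manip.read_state(): the state, without advancing time (a new reading comes with each control period).
- eyes.read_camera(name): name is "side" or "top" or "wrist"; returns a dict with "frame" (420x560x3 uint8, red, green, blue), "range_z" (420x560 float32, mm along the optical axis (not along the pixel's ray), 0 where there is no reading), "fx", "fy", "cx", "cy" (pixels), "R" (3x3) and "t" (3): a world point X has camera coordinates R X + t. Camera axes: x right, y down, z forward; pixel columns grow to the right and rows downward; lengths in mm; the calibration is good to about 2 mm. A picture is of the moment at which its call begins.
- manip.finish_job(): hands the job in, once; it reports no verdict.
The state is a dict: "time": time; "joint_positions": joint angles; "qvel": joint speeds; "tau": joint torques, N m; "tcp_pos": TCP position; "eef_rot": TCP orientation; "wrist_force": force on the tool from outside, world axes, zero at the start; "ft_torque": the same for the moment, N m; "opening": finger opening in mm.
Only numpy, scipy, OpenCV 4.12 (cv2) and the standard library are available. Lean on these libraries where they do the work, as an engineer would, in place of code of your own. Each camera call takes 0.05 s, during which the arm holds its last target.

TASK

Close the lid of the black fastener case: with the fingertips press down each of the four raised orange rim sections, near its outer edge, until it clicks flat, level with the black corners, and stays shut. Only press: leave the case standing where it is, without lifting or shoving it, and leave the other things on the bench alone.

Things in the scene. Friction and masses are not known exactly. Their poses are not given: they have to be found in the camera images.
- case: Loose black fastener case on the bench, about 0.9 kg: 160 mm along its x, 200 mm along its y, 63 mm high. Origin at the centre of its underside, z up. Its lid: a clear fixed centre panel (96 x 136 mm, top 61 mm up), four fixed black corner blocks (32 x 32 mm, tops 63 mm up) and between them, one on each side, four hinged orange rim sections that stand up at the start.
- press_near (a point): Point on the top face of the orange rim section on the case's -x side, half-way along its 133 mm length and 22 mm out from its hinge line. It moves with the section: shut, it lies 63 mm above the case's underside and 70 mm from the case's middle towards -x, level with the corner blocks; fully up it is 7 mm higher and 2 mm nearer the middle.
- rim_near (a joint): Angle (rad) of the -x rim section: an orange flap, 5 mm thick, 133 mm long, hinged at the clear panel's edge, reaching 36 mm out over the case wall. 0 = fully up (outer edge 11 mm high), 0.32 = shut, level with the corners. At the press point it resists with about 6 to 8 N, most at the start; past about 0.21 it snaps shut and stays; let go earlier, it springs up. Nearer the hinge it is much stiffer.
- press_far (a point): Point on the top face of the orange rim section on the case's +x side, half-way along its 133 mm length and 22 mm out from its hinge line. It moves with the section: shut, it lies 63 mm above the case's underside and 70 mm from the case's middle towards +x, level with the corner blocks; fully up it is 7 mm higher and 2 mm nearer the middle.
- rim_far (a joint): Angle (rad) of the +x rim section: an orange flap, 5 mm thick, 133 mm long, hinged at the clear panel's edge, reaching 36 mm out over the case wall. 0 = fully up (outer edge 11 mm high), 0.32 = shut, level with the corners. At the press point it resists with about 6 to 8 N, most at the start; past about 0.21 it snaps shut and stays; let go earlier, it springs up. Nearer the hinge it is much stiffer.
- press_left (a point): Point on the top face of the orange rim section on the case's +y side, half-way along its 93 mm length and 22 mm out from its hinge line. It moves with the section: shut, it lies 63 mm above the case's underside and 90 mm from the case's middle towards +y, level with the corner blocks; fully up it is 7 mm higher and 2 mm nearer the middle.
- rim_left (a joint): Angle (rad) of the +y rim section: an orange flap, 5 mm thick, 93 mm long, hinged at the clear panel's edge, reaching 36 mm out over the case wall. 0 = fully up (outer edge 11 mm high), 0.32 = shut, level with the corners. At the press point it resists with about 6 to 8 N, most at the start; past about 0.21 it snaps shut and stays; let go earlier, it springs up. Nearer the hinge it is much stiffer.
- press_right (a point): Point on the top face of the orange rim section on the case's -y side, half-way along its 93 mm length and 22 mm out from its hinge line. It moves with the section: shut, it lies 63 mm above the case's underside and 90 mm from the case's middle towards -y, level with the corner blocks; fully up it is 7 mm higher and 2 mm nearer the middle.
- rim_right (a joint): Angle (rad) of the -y rim section: an orange flap, 5 mm thick, 93 mm long, hinged at the clear panel's edge, reaching 36 mm out over the case wall. 0 = fully up (outer edge 11 mm high), 0.32 = shut, level with the corners. At the press point it resists with about 6 to 8 N, most at the start; past about 0.21 it snaps shut and stays; let go earlier, it springs up. Nearer the hinge it is much stiffer.
- wrench: Loose steel wrench, 170 mm long, lying flat on the bench on the robot's side of the case; origin under its middle. Bystander.
- tape: Loose roll of green tape lying flat, 90 mm across, 25 mm high; origin at the centre of its underside. Bystander.
- socket: Loose steel socket standing upright, 28 mm across, 32 mm high; origin at the centre of its underside. Bystander.
- funnel: Loose red funnel standing on its mouth, 84 mm across, 85 mm high; origin at the centre of its underside. Bystander.
- spray: Loose blue spray can, 56 mm across, 170 mm high, upright, at the robot's right; origin at the centre of its underside. Bystander.
- jar: Loose amber jar with a steel cap, 64 mm across, 75 mm high, upright, at the robot's left; origin at the centre of its underside. Bystander.

How it is judged:
By the outcome, as a careful person would: the job done as asked, in the order asked, and still so for the second after the job is handed in, with the robot touching nothing.
It also fails if it takes over 38 s, if anything falls off the work surface, if the arm or the gripper's body presses on something with over 40 N, if the wrist force passes 120 N, or if a joint passes its speed limit or range.

## Working session

There is one attempt and no reset: what is moved stays moved. The work goes in short steps, Python scripts to look and compute and a tool call to move; the robot and the scene stay as the last step left them, time stands still between calls to the robot, and variables do not carry over. Pictures are saved under pics/ and viewed, and the job is handed in when it is done.

Besides the shell and the picture viewer there is one more tool, called as name(argument=value, ...) on one line, values as JSON. drive_tool: Moves the arm, as the interface text tells. Its arguments: {"type":"object","properties":{"targets":{"type":"string"},"claw":{"type":"number"}},"required":["targets"]}

```bash
mkdir -p pics; ls; cat > h.py <<'E'
import numpy as np, cv2
from cell import manip, eyes
def shot(n,tag):
    c=eyes.read_camera(n); np.savez(f'pics/{tag}.npz',**c)
    cv2.imwrite(f'pics/{tag}.png',c['frame'][:,:,::-1]); return c
def pts(c):
    z=c['range_z'].astype(float); v,u=np.mgrid[:z.shape[0],:z.shape[1]]
    P=np.stack([(u-c['cx'])/c['fx']*z,(v-c['cy'])/c['fy']*z,z],-1)
    return (P-np.asarray(c['t']))@np.asarray(c['R'])
E
python3 - <<'E'
from h import *
s=manip.read_state(); print(s)
for n in('top','side'): 
    c=shot(n,n+'0'); print(n,c['R'],c['t'],c['fx'])
E
```

```text
pics
{'time': 0.0, 'joint_positions': array([ 1.00820397e+00,  4.87221323e-02,  9.75332648e-02,  1.62197489e+00,
       -1.59190348e-05,  1.44300713e+00]), 'qvel': array([-0.00188426,  0.0004003 , -0.00070467, -0.00060266,  0.00038395,
        0.00116463]), 'tau': array([-9.85261831e-04, -3.38779628e+01,  3.20016682e+01,  2.03406159e-02,
       -2.63624524e-04,  1.56834017e-05]), 'tcp_pos': array([220.83946074, 475.64110837, 244.09962049]), 'eef_rot': array([-0.88435783,  1.38626083,  0.88267729]), 'wrist_force': array([-0.04784667, -0.60557643,  0.83075441]), 'ft_torque': array([ 0.00446453, -0.03592854,  0.01366399]), 'opening': 85.30990466523261}
top [[-2.06881345e-02 -9.99780408e-01 -3.33716742e-03]
 [-9.82745607e-01  2.09490520e-02 -1.83772165e-01]
 [ 1.83801721e-01 -5.22316645e-04 -9.82963201e-01]] [   8.45842054  544.88988743 1284.57912936] 426.15993425728624
side [[ 0.6707462  -0.7416174  -0.01015738]
 [-0.51623953 -0.45698544 -0.72433491]
 [ 0.53253759  0.49108853 -0.68937346]] [-374.98525249  336.55178985 1031.05718029] 460.26378760806165
```

View pics/top0.png

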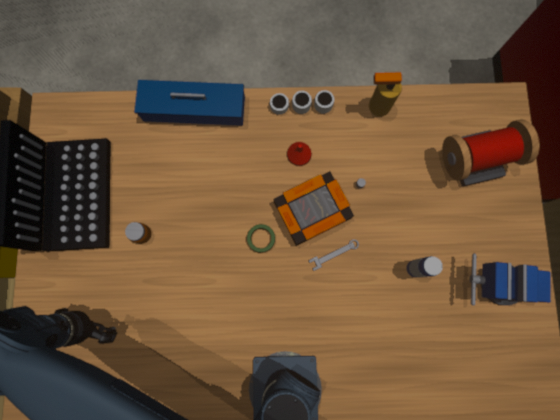

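View pics/side0.png

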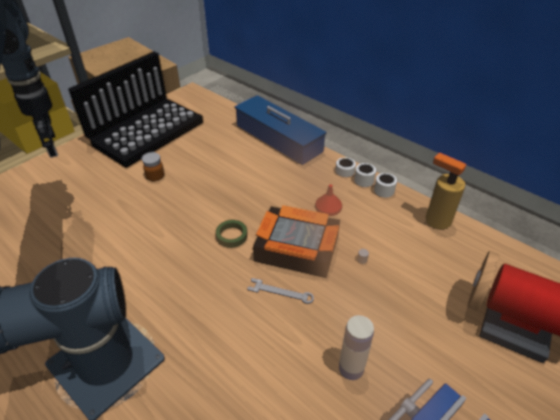

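```bash
python3 - <<'E'
from h import *
from scipy.spatial.transform import Rotation as R
s=manip.read_state();print(R.from_rotvec(s['eef_rot']).as_matrix().round(3))
for n in('top0','side0'):
    c=np.load(f'pics/{n}.npz'); P=pts(c); h=cv2.cvtColor(c['frame'],cv2.COLOR_RGB2HSV)
    m=((h[...,0]>5)&(h[...,0]<22)&(h[...,1]>150)&(h[...,2]>120)).astype(np.uint8)
    k,l,st,ce=cv2.connectedComponentsWithStats(m)
    for i in range(1,k):
        if st[i,4]>60:
            q=P[(l==i)&(c['range_z']>0)]
            if len(q): print(n,st[i],ce[i].round(),np.median(q,0).round(1),np.percentile(q,2,axis=0).round(),np.percentile(q,98,axis=0).round())
E
```

```text
[[-0.001 -0.907  0.421]
 [-0.002  0.421  0.907]
 [-1.     0.    -0.002]]
top0 [375  72  27   9 222] [388.  76.] [ 901.5 -324.2  212.3] [ 888. -640. -752.] [1430. -286.  217.]
top0 [382  84  20  13 122] [393.  91.] [ 881.2 -356.1  150.1] [ 868. -424.    0.] [ 963. -321.  155.]
top0 [283 174  42  28 501] [304. 188.] [609.1 -76.3  68. ] [ 573. -134.   -2.] [659. -17.  76.]
top0 [327 179  24  31 354] [338. 194.] [ 586.1 -182.8   68. ] [ 544. -222.   -3.] [ 635. -155.   76.]
top0 [278 204  22  30 302] [289. 219.] [510.4 -26.7  68. ] [469. -54.  60.] [552.   3.  76.]
top0 [303 212  42  27 445] [323. 225.] [ 488.8 -131.8   68.7] [ 453. -190.   60.] [523. -74.  76.]
side0 [435 153  31  18 224] [450. 161.] [ 893.3 -323.7  210.2] [ 883. -360.  204.] [ 909. -285.  213.]
side0 [279 196  62  29 770] [311. 212.] [615.  -74.2  64.4] [ 569. -131.   10.] [743. -16.  73.]
side0 [256 211  62  49 848] [281. 239.] [489.7 -86.8  68.1] [ 448. -188.   60.] [550.   1.  74.]
side0 [319 226  20  25 325] [329. 238.] [ 576.7 -180.5   68. ] [ 537. -207.   61.] [ 619. -151.   74.]
```

The top view shows the case at about (314,208), with the tape to its left at (260,238), the wrench nearer the robot at (335,255), the socket at (361,184) and the funnel at (299,153). The side view agrees. I'll move over the case with the jaws closed and measure it with the wrist camera.

drive_tool(targets="-0.01 -0.034 -0.024 -0.1; -0.02 -0.068 -0.048 -0.2; -0.03 -0.1 -0.072 -0.3; -0.04 -0.135 -0.097 -0.4; -0.05 -0.17 -0.12 -0.5; -0.05 -0.2 -0.145 -0.6; -0.05 -0.235 -0.17 -0.7; -0.05 -0.27 -0.195 -0.8; -0.05 -0.305 -0.22 -0.87; -0.05 -0.34 -0.245 -0.87", claw=0)

```text
time: 0.93
tcp_pos: [414.0, 131.4, 295.1]
eef_rot: [-1.524, 0.969, 1.525]
wrist_force: [1.6, 1.0, -0.5]
opening: 0.1
```

```bash
python3 - <<'E'
from h import *
from scipy.spatial.transform import Rotation as R
s=manip.read_state();M=R.from_rotvec(s['eef_rot']).as_matrix();print(s['time'],s['tcp_pos'],s['wrist_force'],M.round(3),s['joint_positions'])
c=shot('wrist','w0'); C=-c['R'].T@c['t']; print('cam in tool',M.T@(C-s['tcp_pos']),'axis',M.T@c['R'][2],c['fx'])
E
```

```text
0.9333 [413.99003283 131.39022789 295.06105229] [ 1.61149924  0.95896924 -0.54721846] [[-0.    -0.905 -0.425]
 [ 0.    -0.425  0.905]
 [-1.     0.     0.   ]] [ 1.52535039e-01 -1.67100908e-01 -6.13322357e-03  1.73184288e+00
  2.03356141e-04 -2.86171584e-01]
cam in tool [-128.74765241   66.48642857   -1.30957709] axis [ 9.64259849e-01 -2.64957948e-01 -4.79021467e-04] 331.98474464154464
```

drive_tool(targets="0 0.008 -0.04 0; 0 0.016 -0.08 0; 0 0.024 -0.12 0; 0 0.032 -0.16 0; 0 0.04 -0.2 0; 0 0.047 -0.235 0; 0 0.047 -0.235 0; 0 0.047 -0.235 0")

```text
time: 1.65
tcp_pos: [469.9, -101.2, 294.1]
eef_rot: [-1.517, 0.974, 1.522]
wrist_force: [0.2, 0.9, -0.4]
opening: -0.0
```

```bash
cat > m.py <<'E'
from h import *
from scipy.spatial.transform import Rotation as R
import sys
s=manip.read_state();M=R.from_rotvec(s['eef_rot']).as_matrix();print(s['time'],s['tcp_pos'],s['wrist_force'],M.round(3).tolist())
c=shot('wrist',sys.argv[1]); P=pts(c); h=cv2.cvtColor(c['frame'],cv2.COLOR_RGB2HSV)
m=((h[...,0]>5)&(h[...,0]<22)&(h[...,1]>150)&(h[...,2]>100)).astype(np.uint8)
k,l,st,ce=cv2.connectedComponentsWithStats(m)
for i in range(1,k):
    if st[i,4]>200:
        q=P[(l==i)&(c['range_z']>0)]; q=q[(q[:,2]>55)&(q[:,2]<90)]
        if len(q)<50: continue
        (a,b),wh,an=cv2.minAreaRect(q[:,:2].astype(np.float32))
        print(st[i],q.mean(0).round(1),'rect',round(a,1),round(b,1),np.round(wh,1),round(an,1),'z',np.percentile(q[:,2],[2,50,98]).round(1))
E
python3 m.py w1
```

```text
1.65 [ 469.92951431 -101.2094618   294.1295751 ] [ 0.20901707  0.91844831 -0.39772814] [[-0.002, -0.908, -0.418], [0.001, -0.418, 0.908], [-1.0, 0.002, 0.002]]
[ 188  170  126   33 3860] [ 485.6 -129.9   69.1] rect 487.4 -130.7 [ 36.4 136.1] 25.3 z [63.  69.3 74.5]
[ 313  203   33   80 2347] [508.4 -24.7  69. ] rect 512.5 -23.0 [98.7 33.5] 25.0 z [63.  69.  74.4]
[ 159  204   39   80 2455] [ 581.3 -178.7   68.9] rect 584.8 -177.0 [98.2 33.1] 25.2 z [63.1 68.9 74.5]
[199 281  47  24 778] [ 615.9 -112.    66.6] rect 618.4 -111.2 [26.1 56.4] 26.1 z [62.7 66.5 71.3]
```

View pics/w1.png

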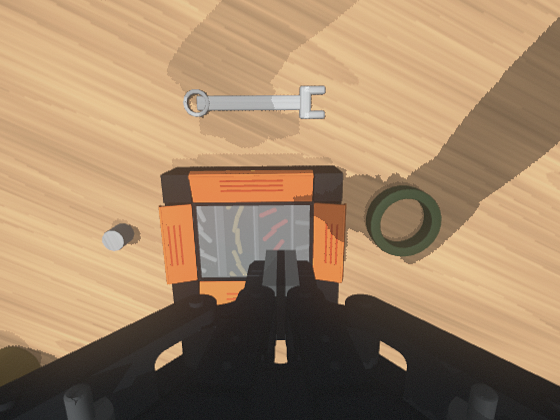

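The wrist view, which is upside down, shows the near section at (250,187), the left at (330,243) and the right at (178,243). The wrench is at (255,102), the tape at (403,220) and the socket at (115,237). I'll get a second view from above the near section.

drive_tool(targets="0.025 0.001 -0.02 0; 0.05 0.001 -0.034 0; 0.08 0.001 -0.034 0; 0.08 0.001 -0.034 0; 0.08 0.001 -0.034 0")

```text
time: 2.12
tcp_pos: [481.6, -128.8, 213.1]
eef_rot: [-1.518, 0.97, 1.529]
wrist_force: [0.5, 0.3, 0.2]
opening: 0.4
```

```bash
python3 m.py w2; python3 - <<'E'
from h import *
# rays onto z planes: corners black tops / orange edges, both wrist views, case frame at yaw 25.2
for t in('w1','w2'):
    c=np.load(f'pics/{t}.npz'); P=pts(c); h=cv2.cvtColor(c['frame'],cv2.COLOR_RGB2HSV)
    m=((h[...,0]>5)&(h[...,0]<22)&(h[...,1]>150)&(h[...,2]>100)&(c['range_z']>0)).astype(np.uint8)
    m=cv2.erode(m,np.ones((3,3),np.uint8))>0
    q=P[m&(P[...,2]>64)&(P[...,2]<90)]
    a=np.deg2rad(25.2);X=np.array([np.cos(a),np.sin(a)]);Y=np.array([-X[1],X[0]]);o=np.array([548.5,-102])
    d=q[:,:2]-o; x=d@X;y=d@Y
    for nm,s,r,w in(('near',(x<-45)&(abs(y)<60),-x,y),('left',(y>65)&(abs(x)<40),y,x),('right',(y<-65)&(abs(x)<40),-y,x)):
        if s.sum()<50: continue
        p=np.polyfit(r[s],q[s,2],1); pw=np.polyfit(w[s],r[s],1)
        print(t,nm,s.sum(),'r',np.percentile(r[s],[1,50,99]).round(1),'w',np.percentile(w[s],[1,50,99]).round(1),'slope',p[0].round(3),'r at z=63:',((63-p[1])/p[0]).round(1), 'z top',np.percentile(q[s,2],99).round(1))
E
```

```text
2.1167 [ 481.61871163 -128.7706567   213.08616149] [0.52807786 0.31881822 0.21882743] [[-0.006, -0.906, -0.423], [0.003, -0.423, 0.906], [-1.0, 0.004, 0.005]]
[ 198  185  161   41 6144] [ 485.5 -130.5   69.2] rect 487.4 -130.2 [ 37.  134.8] 25.5 z [63.1 69.4 74.4]
[ 159  227   47   80 2821] [ 569.6 -184.6   69.1] rect 572.2 -182.9 [70.4 33.3] 25.5 z [63.4 69.2 74.4]
[ 352  227   45   77 2780] [496.9 -30.3  68.9] rect 499.8 -29.5 [70.2 33.2] 24.8 z [63.2 69.1 74.3]
[275 340  12  19 204] [611.8 -68.6  71.5] rect 611.4 -68.8 [16.1 10.5] 25.1 z [68.4 71.6 74.4]
w1 near 3048 r [52.1 69.5 84.5] w [-58.8   1.1  58.8] slope 0.286 r at z=63: 46.2 z top 74.9
w1 left 1727 r [ 71.9  87.8 101.8] w [-39.4  -1.7  39.1] slope 0.329 r at z=63: 68.5 z top 74.6
w1 right 1824 r [68.5 83.6 98. ] w [-39.1  -1.8  39.3] slope 0.324 r at z=63: 64.8 z top 74.5
w2 near 4920 r [51.8 70.1 84.7] w [-58.8  -0.2  58.8] slope 0.273 r at z=63: 45.4 z top 74.8
w2 left 2067 r [ 71.7  87.9 101.6] w [-39.6 -12.2  17.3] slope 0.33 r at z=63: 68.7 z top 74.3
w2 right 2138 r [68.2 84.5 98.4] w [-39.5 -12.6  18.1] slope 0.33 r at z=63: 65.0 z top 74.7
```

View pics/w2.png

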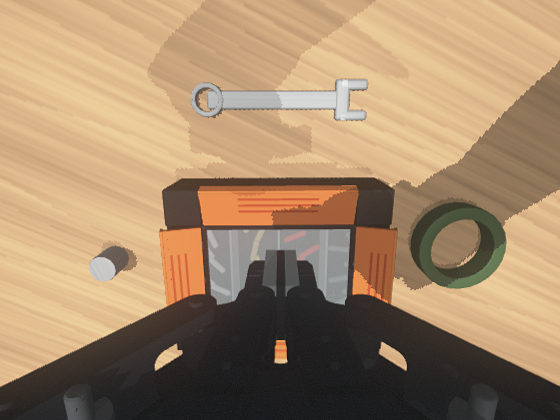

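The second view agrees: the near section is at (278,203), and the fingertips stand above its 72 mm line. I'll press it now.

drive_tool(targets="0.04 0.001 0 0; 0.08 0.001 0 0; 0.11 0.001 0 0; 0.118 0.001 0 0; 0.123 0.001 0 0; 0.128 0.001 0 0; 0.132 0.001 0 0; 0.134 0.001 0 0; 0.134 0.001 0 0")

```text
time: 2.92
tcp_pos: [484.8, -132.5, 84.9]
eef_rot: [-1.527, 0.97, 1.517]
wrist_force: [-1.2, 0.7, 5.8]
opening: -0.2
```

drive_tool(targets="0.003 0.001 0 0; 0.005 0.001 0 0; 0.005 0.001 0 0; 0.005 0.001 0 0")

```text
time: 3.25
tcp_pos: [483.2, -132.5, 78.2]
eef_rot: [-1.525, 0.97, 1.519]
wrist_force: [0.3, 0.1, 0.1]
opening: 0.2
```

drive_tool(targets="0.002 0 0 0; 0.003 0 0 0; 0.003 0 0 0; 0.003 0 0 0")

```text
time: 3.58
tcp_pos: [483.3, -132.5, 76.8]
eef_rot: [-1.526, 0.97, 1.518]
wrist_force: [-3.6, 1.7, 11.6]
opening: -0.1
```

drive_tool(targets="-0.02 0 0 0; -0.04 0 0 0; -0.06 0 0 0; -0.08 0 0 0; -0.08 0 0 0")

```text
time: 4.0
tcp_pos: [484.7, -133.0, 158.4]
eef_rot: [-1.53, 0.969, 1.514]
wrist_force: [0.3, -0.2, 1.4]
opening: 0.1
```

```bash
python3 m.py w3
```

```text
4.0 [ 484.66214207 -133.02864572  158.36650134] [ 0.33505252 -0.24265987  1.39837984] [[0.008, -0.907, -0.422], [-0.003, -0.422, 0.907], [-1.0, -0.006, -0.006]]
[ 191  194  192   51 9156] [ 485.6 -130.3   63. ] rect 486.9 -129.3 [ 36.9 133. ] 25.3 z [60.1 63.1 64.4]
[ 141  247   56   68 2763] [ 559.1 -190.    69.2] rect 561.8 -188.1 [47.7 34.1] 25.9 z [63.2 69.4 74.4]
[ 378  247   56   74 3103] [488.2 -33.7  69.1] rect 491.5 -33.5 [53.4 34. ] 23.5 z [63.3 69.3 74.3]
[155 341  28  25 361] [ 619.8 -166.7   70.8] rect 622.1 -167.1 [12.3 30.1] 66.0 z [67.6 70.7 74. ]
[379 341  28  23 325] [548.4 -10.9  67.2] rect 549.6 -8.2 [30.6 12.2] 76.6 z [63.3 67.2 70.7]
```

View pics/w3.png

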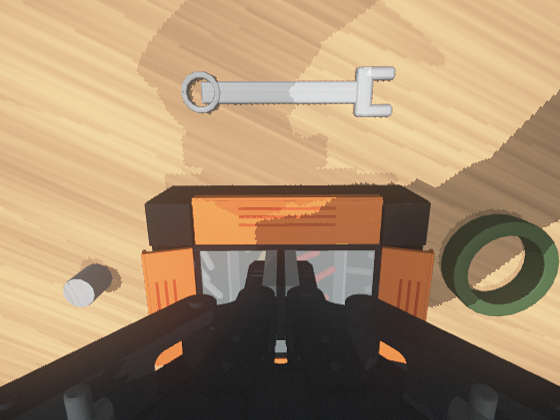

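Near is flat, with its orange at z 63, level with the corners. Far comes next.

drive_tool(targets="0 -0.036 0.002 0; 0 -0.072 0.002 0; 0 -0.108 0.002 0; 0 -0.1435 0.002 0; 0 -0.1435 0.002 0; 0.03 -0.1435 0.002 0; 0.055 -0.1435 0.002 0; 0.062 -0.1435 0.002 0; 0.062 -0.1435 0.002 0")

```text
time: 4.8
tcp_pos: [608.2, -69.1, 87.8]
eef_rot: [-1.517, 0.974, 1.529]
wrist_force: [-0.9, -0.5, 0.6]
opening: 0.2
```

```bash
cat > p.py <<'E'
from h import *
s=manip.read_state(); a=np.deg2rad(25.2);X=np.array([np.cos(a),np.sin(a)]);Y=np.array([-X[1],X[0]])
d=s['tcp_pos'][:2]-[547.2,-100.8]; print(s['time'],s['tcp_pos'].round(1),'case xy',(d@X).round(1),(d@Y).round(1),s['wrist_force'].round(1),s['joint_positions'].round(2))
E
python3 p.py
```

```text
4.8 [608.2 -69.1  87.8] case xy 68.7 2.7 [-0.9 -0.5  0.6] [-0.22  0.3   0.07  1.35 -0.   -0.66]
```

drive_tool(targets="-0.002 -0.003 0 0; -0.002 -0.003 0 0; -0.002 -0.003 0 0")

```text
time: 5.05
tcp_pos: [615.0, -68.7, 95.4]
eef_rot: [-1.525, 0.97, 1.519]
wrist_force: [-0.5, -0.3, -0.3]
opening: -0.1
```

```bash
python3 p.py
```

```text
5.05 [615.  -68.7  95.4] case xy 75.0 0.1 [-0.5 -0.3 -0.3] [-0.22  0.3   0.09  1.35 -0.   -0.65]
```

drive_tool(targets="0.004 0.0025 0 0; 0.008 0.0025 0 0; 0.012 0.0025 0 0; 0.016 0.0025 0 0; 0.018 0.0025 0 0; 0.02 0.0025 0 0; 0.02 0.0025 0 0; 0.02 0.0025 0 0; 0.02 0.0025 0 0")

```text
time: 5.8
tcp_pos: [613.0, -69.5, 76.8]
eef_rot: [-1.525, 0.969, 1.518]
wrist_force: [-1.3, 0.6, 12.0]
opening: -0.1
```

```bash
python3 p.py
```

```text
5.8 [613.  -69.5  76.8] case xy 72.8 0.4 [-1.3  0.6 12. ] [-0.22  0.31  0.06  1.32  0.   -0.66]
```

The signature matches the near section: 76.8 mm and 12 N. I'll lift, turn a quarter turn, and go to the left section.

drive_tool(targets="-0.03 0 0 0; -0.06 0 0 0; -0.08 0.01 0.01 0.12; -0.08 0.02 0.025 0.24; -0.08 0.03 0.04 0.36; -0.08 0.04 0.055 0.48; -0.08 0.05 0.07 0.6; -0.08 0.06 0.08 0.72; -0.08 0.0705 0.0916 0.84; -0.08 0.0705 0.0916 0.96")

```text
time: 6.63
tcp_pos: [505.8, -15.0, 152.5]
eef_rot: [-0.809, 1.418, 0.813]
wrist_force: [0.4, 0.3, -0.3]
opening: 0.4
```

drive_tool(targets="0 0 0 0.12; 0 0 0 0.24; 0 0 0 0.36; 0 0 0 0.48; 0 0 0 0.611; 0 0 0 0.611; 0 0 0 0.611")

```text
time: 7.22
tcp_pos: [508.4, -16.1, 152.7]
eef_rot: [-0.343, 1.545, 0.344]
wrist_force: [-0.1, 0.6, -0.8]
opening: -0.2
```

```bash
python3 p.py; python3 m.py w4
```

```text
7.2167 [508.4 -16.1 152.7] case xy 1.0 93.1 [-0.1  0.6 -0.8] [-0.16  0.01 -0.13  1.44 -0.    0.97]
7.2167 [508.4368429 -16.1231344 152.7446766] [-0.08180748  0.5558698  -0.82358725] [[-0.001, -0.424, 0.906], [-0.0, 0.906, 0.424], [-1.0, 0.0, -0.001]]
[ 206  204  143   49 6634] [509.  -20.9  69.3] rect 509.7 -23.3 [97.5 37.1] 25.1 z [63.1 69.5 74.4]
[ 344  251   52   54 2169] [585.1 -26.9  63. ] rect 586.6 -30.5 [35.3 40.7] 26.0 z [61.1 63.1 64.4]
[ 161  253   51   54 2120] [464.9 -84.   63.1] rect 467.0 -87.3 [34.9 41.5] 24.8 z [61.7 63.1 64.4]
```

View pics/w4.png

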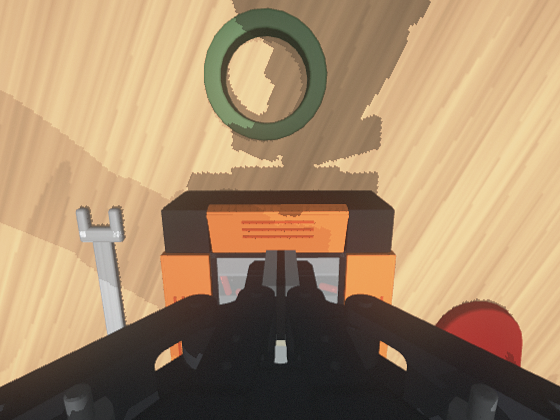

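Near and far are both flat at z 63. The left section at (277,228) is still up, and the fingertips are over it. Pressing.

drive_tool(targets="0.03 0 0 0; 0.05 0 0 0; 0.058 0 0 0; 0.062 0 0 0; 0.066 0 0 0; 0.07 0 0 0; 0.073 0 0 0; 0.076 0 0 0; 0.076 0 0 0; 0.076 0 0 0")

```text
time: 8.1
tcp_pos: [510.0, -16.3, 78.5]
eef_rot: [-0.342, 1.541, 0.34]
wrist_force: [-0.0, -0.2, 0.2]
opening: 0.1
```

```bash
python3 p.py
```

```text
8.1 [510.  -16.3  78.5] case xy 2.3 92.3 [-0.  -0.2  0.2] [-0.16  0.04 -0.24  1.29 -0.    0.97]
```

drive_tool(targets="0.002 0 0 0; 0.003 0 0 0; 0.003 0 0 0; 0.003 0 0 0")

```text
time: 8.43
tcp_pos: [510.3, -16.4, 76.8]
eef_rot: [-0.342, 1.541, 0.34]
wrist_force: [-2.8, 0.6, 7.4]
opening: -0.3
```

drive_tool(targets="-0.03 0 0 0; -0.06 0 0 0; -0.08 -0.036 -0.002 0; -0.08 -0.072 -0.002 0; -0.08 -0.108 -0.002 0; -0.08 -0.144 -0.002 0; -0.08 -0.184 -0.002 0; -0.08 -0.184 -0.002 0; -0.08 -0.184 -0.002 0; -0.08 -0.184 -0.002 0")

```text
time: 9.27
tcp_pos: [584.5, -183.8, 153.9]
eef_rot: [-0.34, 1.545, 0.341]
wrist_force: [-0.2, -0.5, -0.4]
opening: 0.1
```

```bash
python3 p.py; python3 m.py w5
```

```text
9.2667 [ 584.5 -183.8  153.9] case xy -1.6 -91.0 [-0.2 -0.5 -0.4] [-0.41  0.28  0.17  1.47  0.    0.72]
9.2667 [ 584.45648829 -183.84355658  153.85803009] [-0.22168282 -0.53297029 -0.37336688] [[-0.001, -0.421, 0.907], [0.001, 0.907, 0.421], [-1.0, 0.001, -0.001]]
[  138     0    71   185 10231] [ 490.3 -136.5   63.1] rect 491.9 -140.7 [ 35.5 110.7] 25.3 z [61.6 63.1 64.6]
[  355     0    68   184 10087] [610.2 -80.4  63.1] rect 612.0 -83.7 [ 35.3 108.5] 25.3 z [61.6 63.1 64.5]
[ 212  186  139   53 7112] [ 582.9 -177.9   69. ] rect 582.0 -178.4 [94.9 33.3] 25.4 z [63.4 69.  74.4]
```

View pics/w5.png

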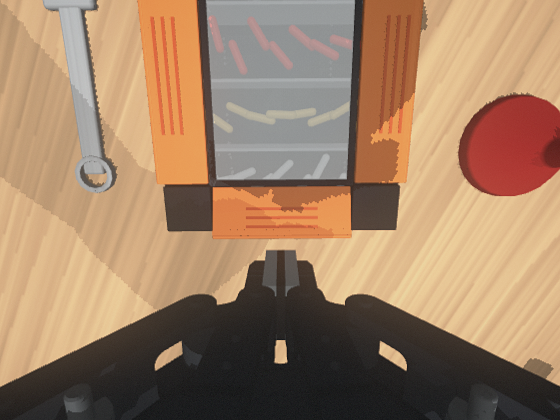

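The near and far flaps are flat. The right flap at (282,212) is still raised, and the fingertips are 91 mm from the case's middle, above it. Pressing.

drive_tool(targets="0.03 -0.001 0.002 0; 0.05 -0.001 0.002 0; 0.058 -0.001 0.002 0; 0.062 -0.001 0.002 0; 0.066 -0.001 0.002 0; 0.07 -0.001 0.002 0; 0.073 -0.001 0.002 0; 0.077 -0.001 0.002 0; 0.08 -0.001 0.002 0; 0.08 -0.001 0.002 0")

```text
time: 10.15
tcp_pos: [588.3, -184.8, 76.9]
eef_rot: [-0.344, 1.54, 0.338]
wrist_force: [-0.0, -1.0, 4.3]
opening: 0.1
```

drive_tool(targets="0 0 0 0; 0 0 0 0")

```text
time: 10.32
tcp_pos: [588.3, -184.8, 76.9]
eef_rot: [-0.343, 1.54, 0.338]
wrist_force: [-0.9, -1.3, 5.1]
opening: 0.1
```

```bash
python3 p.py
```

```text
10.3167 [ 588.3 -184.8   76.9] case xy 1.5 -93.5 [-0.9 -1.3  5.1] [-0.41  0.31  0.06  1.32 -0.    0.72]
```

drive_tool(targets="-0.03 0 0 0; -0.06 0 0 0; -0.1 0 0 0; -0.14 0 0 0; -0.18 0 0 0; -0.2 0 0 0; -0.2 0 0 0; -0.2 0 0 0")

```text
time: 10.98
tcp_pos: [588.2, -184.1, 277.1]
eef_rot: [-0.344, 1.539, 0.339]
wrist_force: [-0.3, -0.8, -0.8]
opening: -0.1
```

```bash
python3 m.py w6; python3 - <<'E'
from h import *
c=shot('side','side1');shot('top','top1')
E
```

```text
10.9833 [ 588.24147667 -184.13129571  277.08598673] [-0.27848097 -0.78796509 -0.79834414] [[0.006, -0.422, 0.907], [-0.002, 0.907, 0.422], [-1.0, -0.004, 0.004]]
[ 225    0  102   11 1056] [514.7 -35.5  63. ] rect 515.6 -34.9 [92.7  8.7] 25.3 z [61.1 63.  64.6]
[ 325   13   42  146 5155] [605.  -69.4  63. ] rect 607.0 -73.1 [ 34.8 133.4] 25.3 z [61.4 63.  64.7]
[ 185   14   45  146 5204] [ 485.3 -126.1   63.1] rect 487.0 -129.9 [ 35.  133.6] 25.4 z [61.5 63.1 64.7]
[ 232  161   90   33 2928] [ 583.4 -178.7   63.1] rect 583.5 -179.0 [92.9 34.2] 24.8 z [61.5 63.1 64.6]
```

View pics/w6.png

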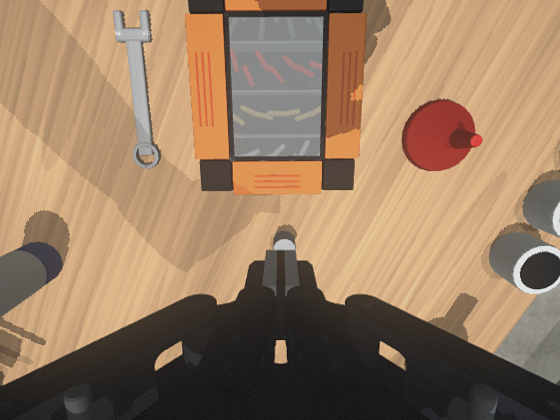

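View pics/side1.png

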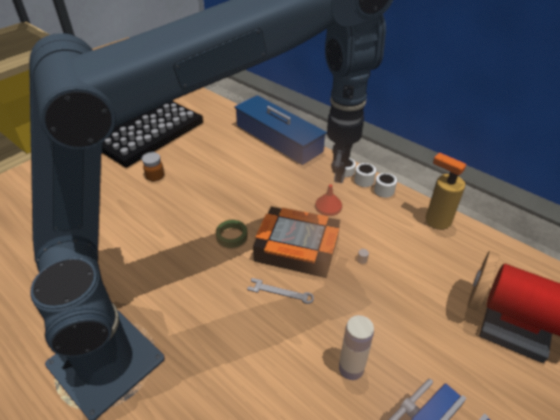

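The wrist view shows near (207,85), far (345,85) and right (277,177) flat. The side view shows nothing out of place. Only a strip of the left section is in the wrist view, so I'll check its outer edge from the fixed cameras and compare the bystanders with the first pictures.

```bash
python3 - <<'E'
from h import *
a=np.deg2rad(25.2);X=np.array([np.cos(a),np.sin(a)]);Y=np.array([-X[1],X[0]])
for t in('side0','side1','top0','top1'):
    c=np.load(f'pics/{t}.npz');P=pts(c);h=cv2.cvtColor(c['frame'],cv2.COLOR_RGB2HSV)
    m=(h[...,0]<24)&(h[...,1]>150)&(h[...,2]>70)&(c['range_z']>0)&(P[...,2]>50)&(P[...,2]<90)
    d=P[...,:2]-[547.2,-100.8];x=d@X;y=d@Y
    for n,r,w,lo,L in(('near',-x,y,48,58),('far',x,y,48,58),('left',y,x,68,38),('right',-y,x,68,38)):
        s=m&(r>lo+22)&(r<lo+32)&(abs(w)<L)
        print(t,n,s.sum(),np.percentile(P[s][:,2],[10,50,90]).round(1) if s.sum()>5 else '')
d=cv2.absdiff(np.load('pics/side0.npz')['frame'],np.load('pics/side1.npz')['frame']).max(2)
for n,(u,v) in dict(wrench=(282,291),tape=(231,233),socket=(362,256),funnel=(329,198),spray=(356,345),jar=(152,165)).items(): print(n,d[v-12:v+12,u-12:u+12].mean().round(1))
E
```

```text
side0 near 107 [67.4 70.6 72.4]
side0 far 109 [67.9 70.7 73.5]
side0 left 81 [68.3 70.6 73.3]
side0 right 77 [68.9 71.8 73.4]
side1 near 124 [59.7 62.1 64.2]
side1 far 69 [58.5 61.5 63.6]
side1 left 76 [59.8 61.4 63.5]
side1 right 79 [60.  61.9 63.7]
top0 near 118 [68.5 72.2 75. ]
top0 far 122 [68.3 71.8 75.8]
top0 left 75 [69.2 72.3 75.4]
top0 right 86 [67.8 71.2 75.7]
top1 near 0 
top1 far 116 [59.4 62.9 66.1]
top1 left 83 [59.  62.5 65.8]
top1 right 0 
wrench 10.9
tape 27.4
socket 11.1
funnel 9.4
spray 7.2
jar 8.7
```

All four sections are down about 9 mm and level. The tape's brightness changed because the arm's shadow falls on it. Its outline is still at (231,233). Handing in.

```bash
python3 -c "
from cell import manip
print(manip.finish_job())"
```

```text
the job is handed in; nothing more can be done
None
```

I pressed all four rim sections shut with the closed fingertips, in the order near, far, left, right, and handed the job in at about 11 s of the 38 s allowed. The largest wrist force I read was about 12 N, at the end of the moves.

**Lid:** In the last wrist picture the near, far and right sections lie flat at z = 63 mm, level with the corners, and so does the strip of the left section in view. The side camera shows the outer parts of all four, left included, dropping from about 71 mm to about 62 mm.

**Case:** It stayed where it was, at the same angle and to within about 2 mm.

**Bystanders:** I saw none moved. The tape's patch of the side picture got darker or lighter, which I put down to the arm's shadow, since its outline is in the same place.

**Checks that fell short:** The top camera could not see the near and right sections at the end because the arm hid them. Early on it also put the case about 4 mm off the wrist camera's position, and I used the wrist camera's.

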